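# Turn the divider leaf of the recipe file

### The arm

A 6-joint arm with a two-finger parallel gripper is mounted at the origin on a cart in front of the work surface, level with it; the furniture and walls round the work are solid. World frame = base frame: x ahead of the robot, y to its left, z up, the work surface at z = 0. Lengths are in mm, angles in rad, forces in N, time in s.
With the tool pointing down it reaches from about 300 to 1000 mm from the base axis. Payload 5.1 kg.
Tool frame: the origin (TCP) lies at the very end of the fingers, on their centre line; the grasp point (between the pads) lies 19 mm behind it; z points along the fingers, y is the line along which they close (so a half turn about z gives the same grasp; the last joint's range is limited). The gripper opens to 95 mm and grips with 3 to 60 N. Pads are 20 mm wide; open, the fingers measure 119 mm over their backs; the gripper's body (75 mm by 180 mm) begins 59 mm behind the grasp point.
Start: joints at [1.24, 0.124, 1.65, -0, 1.367, -0.083], TCP at [159.449, 630.128, 214.656] pointing down, gripper open.
Joint ranges: [-2.61, 2.61], [-1.02, 2.33], [0.03, 2.71], [-1.35, 4.49], [0.32, 2.68], [-2.91, 2.91]. Speed limits (rad/s): [2.57, 2.57, 3.14, 3.14, 3.14, 3.14].

### API

Orientations are given as a unit quaternion [x, y, z, w].
In Python, from station import env gives the robot as it stands.
- The arm moves only by the tool arm_command, never from a script. Its argument "steps" is a list of rows, each an object of numbers: "wx", "wy", "wz": the turn, a rotation vector about the tool's x, y, z in rad; "x", "y", "z": the shift along the tool's x, y, z in mm; "grip": the closure, from 0 (fully open) to 1 (shut). In form: [{"wx": .., "wy": .., "wz": .., "x": .., "y": .., "z": .., "grip": ..}, ...]. A call has 1 to 10 rows; each row is the pose to reach, as a shift and turn from the pose commanded when the call began, along the tool's axes at that moment; what a row does not reach only later rows make up. A row lasts 1/10 s, in which the tool goes at most 50 mm and 8.59 degrees, less where a joint would pass 70% of its speed; a pose out of reach is approached as far as the arm can. A call with a gripper value outside its range is refused whole. The fingers move at their own pace and stop on an object; the grip force is fixed at half the most. Time passes only in rows, so rows that repeat a pose let the fingers close. It gives the time, the measured TCP pose, the force, the opening and the grip force at its end, in the units of the state.
- env.state(): the state, without advancing time (a new reading comes with each control period).
- env.read_camera(name): name is "scene" or "top"; returns the picture (480x640x3 uint8, blue, green, red); there is no depth.
- env.camera_info(name): a dict with "camera_matrix" (3x3 intrinsics, pixels), "extrinsics" (4x4, takes a point from world to camera coordinates). Camera axes: x right, y down, z forward; pixel columns grow to the right and rows downward; lengths in mm; the calibration is good to about 2 mm. A picture is of the moment at which its call begins. camera_info takes no time and is no camera call.
- env.sign_off(): hands the job in; it is judged then, once.
Trained networks look in the newest picture that a camera, given by its name, has taken for a name from the list of things; names that differ only in an ending like _2 or _b are one class to them, and where a whole thing is asked for, a point or a joint stands for the part that bears it (a point fixed in the world has none). Each returns a list of dicts, best first, with "conf" (0 to 1); they miss things now and then, are a little off and sometimes report something else, mostly with a low value. They report only what shows in the picture. A call takes as long as a camera call.
- env.find_in(camera, query): "box" ([left, top, width, height] in pixels, round what is visible of it).
The state is a dict: "t": time; "joint_positions": joint angles; "dq": joint speeds; "tau": joint torques, N m; "ee_pos": TCP position; "tcp_rot": TCP orientation; "force": force on the tool from outside, world axes, zero at the start; "ft_torque": the same for the moment, N m; "grip_width": finger opening in mm; "gripper_force": force on a finger pad.
Only numpy, scipy, OpenCV 4.12 (cv2) and the standard library are available. Lean on these libraries where they do the work, as an engineer would, in place of code of your own. Each camera call takes 0.05 s, during which the arm holds its last target. There are 200 camera calls.

### The job

Turn the top leaf of the open recipe file over its rings and press it down flat on the other side, pushing it with the fingertips only: do not pinch it between the fingers, and do not fling it over. Leave the leaf under it lying where it is, and leave the lemon, the mug and the spice jar where they stand. Finish with the hand clear.

Things in the scene. Friction and masses are not known exactly. Their poses are not given: they have to be found in the camera images.
- recipe_file: Open ring file, fixed to the worktop, 206 mm along its spine (own x) by 232 mm across (own y): white page blocks reach 104 mm out from the spine, their tops 39 mm (-y side) and 43 mm (+y side) above the worktop, on grey covers 5 mm thick reaching 116 mm. Three thin wire rings on the spine, up to 63 mm high, obstruct nothing. Origin: centre of its underside; z up.
- spine (a point): Middle of the hinge line of the top leaf, 47 mm above the file's underside. The hinge line runs along the file's own x axis; axes as the file's.
- top_leaf (a joint): Angle of the top leaf about the spine: 0 = flat on the file's -y side (robot's right), 1.57 = upright, 3.14 = flat on the +y side, where it stops. Starts at 0.08 to 0.35, slightly raised. The hinge is stiff: the leaf (about 70 g) stays at any angle where it is left; about 1 N at its tab moves it.
- top_leaf_tab (a point): Middle of the outer edge of the top leaf's tab, 145 mm from the spine and 52 mm from the file's middle towards its -x (near the robot). The tab is 76 mm wide along the spine, 4 mm thick and juts 33 mm beyond the leaf's main edge, over free air (below it only the cover); with the leaf flat its underside is 45 mm above the worktop. Axes turn with the leaf, the file's at joint value 0.
- top_leaf_middle (a point): Middle of the top leaf's sheet, 60 mm from the spine; axes as the tab point's. The leaf is a grey rigid sheet with white panels, 198 mm along the spine, its main edge 112 mm from the spine, tab to 145 mm. At the tab the rim of the face that looks up at the start is set back 3 mm.
- lower_leaf (a joint): Angle of the leaf beneath, lying flat at 0 on the -y side, same kind of stiff hinge 5.5 mm lower, same sense.
- lower_leaf_tab (a point): Middle of the outer edge of the lower leaf's tab: 145 mm from the spine, 50 mm wide, 70 mm from the file's middle towards its +x (the far end), so 59 mm of clear space along the spine lies between the two tabs.
- lemon: Loose lemon 72x57x58 mm on the worktop, left of the file (not the one on the board); origin under its middle.
- mug: Loose spotted white mug 82x117x91 mm with its handle; origin under its middle.
- spice_jar: Loose spice jar, 41 mm across, 105 mm tall, dark cap; origin under its middle.

How it is judged (in metres and radians):
On the way:
1. the top leaf is pushed past upright by the fingers (value of joint top_leaf above 1.6 rad and (contact force between the fingers and top_leaf_c2 above 0.1 N or contact force between the fingers and top_leaf_c3 above 0.1 N)).
At the end, for the whole second after the job is handed in: The top leaf lies flat on the other side (within 0.08 rad of its stop) and at rest, the lower leaf still lies on the first side (raised less than 0.1 rad), and the lemon, mug and jar are within 30 mm of where they stood (value of joint top_leaf above 3.06 rad and velocity of joint top_leaf below 0.05 rad/s and value of joint lower_leaf below 0.1 rad and distance of each of lemon, mug, spice_jar from where it was at the start of the episode below 0.03 m); the robot touches nothing.
It fails at once if the top leaf is pinched: fingers press on both of its faces at once with over 1 N ((contact force between the fingers and top_leaf_c0 above 1 N or contact force between the fingers and top_leaf_c1 above 1 N) and (contact force between the fingers and top_leaf_c2 above 1 N or contact force between the fingers and top_leaf_c3 above 1 N)).
It fails at once if the top leaf is flung (faster than 6 rad/s) (velocity of joint top_leaf above 6 rad/s).
It fails at once if the lower leaf is raised more than 0.15 rad (value of joint lower_leaf above 0.15 rad).
It fails at once if the lemon, the mug or the spice jar is moved or lifted more than 30 mm (distance of any of lemon, mug, spice_jar from where it was at the start of the episode above 0.03 m).
It also fails if it takes over 45 s, if anything falls off the work surface, if the arm or the gripper's body presses on something with over 40 N, if the wrist force passes 120 N, or if a joint passes its speed limit or range.

## Working session

There is one attempt and no reset: what is moved stays moved. The work goes in short steps, Python scripts to look and compute and a tool call to move; the robot and the scene stay as the last step left them, time stands still between calls to the robot, and variables do not carry over. Pictures are saved under pics/ and viewed, at most 10 in all, crops included, and the job is handed in when it is done.

Besides the shell and the picture viewer there is one more tool, called after ">>>" by a JSON object that holds its "op" and its "data". arm_command: Moves the arm, as the interface text tells. Its arguments: {"type":"object","properties":{"steps":{"type":"array","items":{"type":"object","properties":{"wx":{"type":"number"},"wy":{"type":"number"},"wz":{"type":"number"},"x":{"type":"number"},"y":{"type":"number"},"z":{"type":"number"},"grip":{"type":"number"}}}}},"required":["steps"]}

```bash
mkdir -p pics; ls; python3 - <<'E'
from station import env
import cv2,numpy as np
for c in("scene","top"):
    im=env.read_camera(c);cv2.imwrite(f"pics/{c}0.png",im)
    i=env.camera_info(c);print(c,np.round(i["camera_matrix"],1).tolist(),np.round(i["extrinsics"],4).tolist())
    for q in("recipe_file","top_leaf","top_leaf_tab","lower_leaf_tab","lemon","mug","spice_jar"):
        print(q,[(np.round(d["box"]).tolist(),round(d["conf"],2)) for d in env.find_in(c,q)][:2])
print(env.state())
E
```

```text
pics
scene [[603.0, 0.0, 317.7], [0.0, 603.0, 233.0], [0.0, 0.0, 1.0]] [[0.5523, -0.8335, -0.016, -212.6712], [-0.6451, -0.4152, -0.6415, 461.8106], [0.528, 0.3646, -0.767, 901.1466], [0.0, 0.0, 0.0, 1.0]]
recipe_file [([280.0, 240.0, 174.0, 134.0], 0.68)]
top_leaf [([341.0, 258.0, 95.0, 96.0], 0.94), ([282.0, 239.0, 167.0, 137.0], 0.6)]
top_leaf_tab [([339.0, 252.0, 98.0, 105.0], 0.93), ([340.0, 281.0, 112.0, 79.0], 0.49)]
lower_leaf_tab [([340.0, 279.0, 111.0, 80.0], 0.79)]
lemon [([215.0, 183.0, 30.0, 29.0], 0.65), ([139.0, 206.0, 52.0, 60.0], 0.24)]
mug [([140.0, 204.0, 53.0, 61.0], 0.85)]
spice_jar [([272.0, 142.0, 18.0, 43.0], 0.73)]
top [[464.3, 0.0, 317.6], [0.0, 464.3, 233.6], [0.0, 0.0, 1.0]] [[0.0281, -0.9996, 0.0032, 99.4837], [-0.9926, -0.0283, -0.1184, 581.4865], [0.1184, 0.0002, -0.993, 1020.5295], [0.0, 0.0, 0.0, 1.0]]
recipe_file []
top_leaf [([379.0, 219.0, 64.0, 95.0], 0.98)]
top_leaf_tab [([376.0, 223.0, 71.0, 84.0], 0.97)]
lower_leaf_tab [([422.0, 223.0, 15.0, 19.0], 0.57)]
lemon [([194.0, 221.0, 32.0, 23.0], 0.77)]
mug [([163.0, 271.0, 44.0, 53.0], 0.9)]
spice_jar [([222.0, 158.0, 24.0, 29.0], 0.81)]
{'t': 0.8, 'joint_positions': array([ 1.24035481e+00,  1.23774486e-01,  1.65026674e+00, -2.63006998e-05,
        1.36749580e+00, -8.25979576e-02]), 'dq': array([ 0.00037748,  0.00065118,  0.00118056,  0.00182001, -0.00177744,
       -0.00066713]), 'tau': array([-2.52947148e-04, -4.17497456e+01, -3.60225606e+01,  7.74804759e-02,
        4.21916053e-02,  4.26039628e-05]), 'ee_pos': array([159.48963537, 630.13362823, 214.69242765]), 'tcp_rot': array([1.23602217e-01, 9.92331845e-01, 2.45810866e-05, 1.83091301e-05]), 'force': array([ 0.71050896, -0.17674095, -0.30888136]), 'ft_torque': array([-0.01013473, -0.0271395 ,  0.04305622]), 'gripper_force': 0.0, 'grip_width': 95.40998146189465}
```

```bash
python3 - <<'E'
import cv2
a=cv2.imread("pics/scene0.png")[120:400,120:480];cv2.imwrite("pics/s1.png",cv2.resize(a,None,fx=2.1,fy=2.1,interpolation=2))
a=cv2.imread("pics/top0.png")[140:340,150:470];cv2.imwrite("pics/t1.png",cv2.resize(a,None,fx=2.5,fy=2.5,interpolation=2))
E
```

```text
(no output)
```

View pics/s1.png

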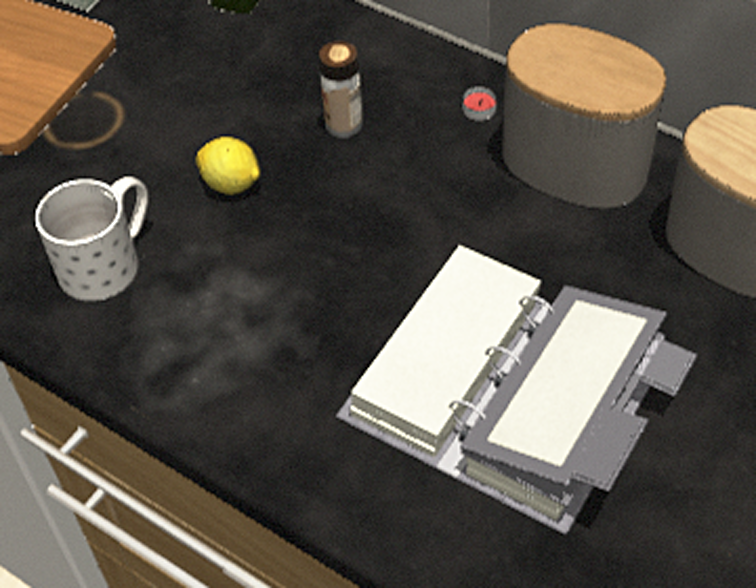

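View pics/t1.png

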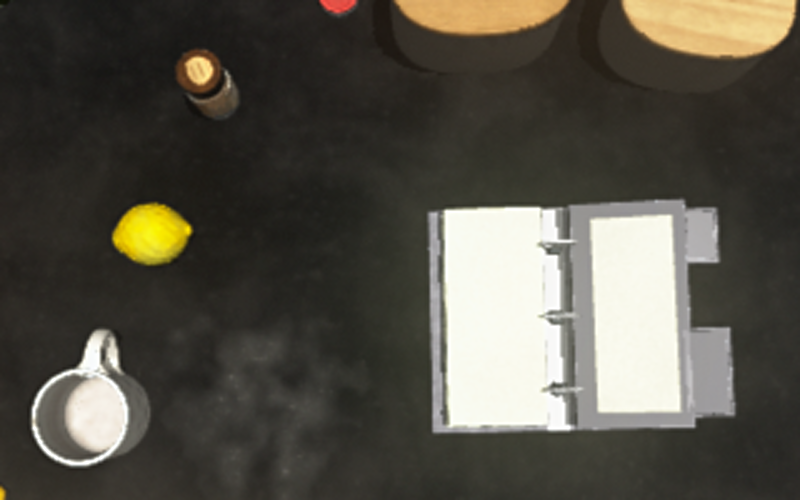

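The pictures show the file with its leaf raised on the right. The near tab is at top crop (735,416) and scene crop (605,489). The lemon, mug and jar are well to the left. Next I fit the file pose and leaf angle to the corners from both views.

```bash
cat > h.py <<'E'
import numpy as np
from scipy.optimize import least_squares
from station import env
T=lambda u,v:(u/2.5+150,v/2.5+140)
S=lambda u,v:(u/2.1+120,v/2.1+120)
def proj(c,P):
    i=env.camera_info(c);E=np.array(i["extrinsics"]);q=np.array(i["camera_matrix"])@(E[:3,:3]@P+E[:3,3]);return q[:2]/q[2]
def fp(p,f):   # p: x,y,z,yaw
    c,s=np.cos(p[3]),np.sin(p[3]);return np.array([p[0]+c*f[0]-s*f[1],p[1]+s*f[0]+c*f[1],p[2]+f[2]])
def leaf(a,x,r,h=2): return (x,-r*np.cos(a)+h*np.sin(a)*1,47+r*np.sin(a)+h*np.cos(a))
E
python3 - <<'E'
from h import *
O=[("top",T(433,432),(-103,116,5)),("top",T(429,211),(103,116,5)),("top",T(684,200),("L",99,112)),("top",T(695,427),("L",-99,112)),
("top",T(732,327),("L",-14,145)),("top",T(735,416),("L",-90,145)),("top",T(718,208),(95,-145,43)),("top",T(718,263),(45,-145,43)),
("scene",S(340,415),(-103,116,5)),("scene",S(567,531),(-103,-116,5)),("scene",S(665,314),("L",99,112)),("scene",S(605,489),("L",-90,145)),("scene",S(648,420),("L",-14,145)),("scene",S(695,353),(95,-145,43)),("scene",S(680,393),(45,-145,43))]
def res(p): return np.concatenate([proj(c,fp(p,leaf(p[4],*f[1:]) if f[0]=="L" else f))-px for c,px,f in O])
r=least_squares(res,[500,-50,0,0,.2],x_scale=[10,10,10,.1,.1],loss="soft_l1")
print(r.x.round(3));print(res(r.x).reshape(-1,2).round(1).tolist())
p=r.x
for n,f in(("tabmid",leaf(p[4],-52,145,0)),("tabfar",leaf(p[4],-14,145,0)),("tabnear",leaf(p[4],-90,145,0)),("spine",(0,0,47)),("lower tab",(70,-145,41.5))):print(n,fp(p,f).round(1))
E
```

```text
[ 5.07687e+02 -1.31500e+01  1.28800e+00  4.80000e-02  2.23000e-01]
[[0.1, 0.2], [-0.2, -0.6], [0.6, -0.7], [0.6, -0.2], [-0.4, -0.3], [0.3, -0.2], [-0.0, -0.5], [1.1, -0.4], [-3.1, -0.4], [-1.2, 1.0], [-0.1, -0.3], [1.1, 0.7], [-0.6, -0.3], [0.4, 0.2], [-3.1, 0.6]]
tabmid [ 462.6 -156.9   80.4]
tabfar [ 500.5 -155.1   80.4]
tabnear [ 424.6 -158.7   80.4]
spine [507.7 -13.2  48.3]
lower tab [ 584.6 -154.6   42.8]
```

```bash
cat > plan.py <<'E'
import sys,json
from h import *
from scipy.spatial.transform import Rotation as Ro
P=[507.7,-13.2,0.5,0.048]
def rot(b):
    F=Ro.from_euler("z",P[3]).as_matrix()
    y=F@[1,0,0];z=F@[0,np.sin(b),-np.cos(b)];return Ro.from_matrix(np.c_[np.cross(y,z),y,z])
def rows(wps):  # (u,z,b deg) tip centre, in file section x=-52
    s=env.state();p0=s["ee_pos"];R0=Ro.from_quat(s["tcp_rot"])
    for u,z,b in wps:
        d=R0.inv().apply(fp(P,(-52,u,z))-p0);w=(R0.inv()*rot(np.radians(b))).as_rotvec()
        print(json.dumps(dict(zip("wx wy wz x y z".split(),[*w.round(3).tolist(),*d.round(1).tolist()],))))
def arc(a,b,Rr=130,push=0):  # tip centre for leaf angle a (deg), tool tilt b (deg)
    A,B=np.radians([a,b]);t=np.array([np.sin(A),np.cos(A)])
    C=np.array([-Rr*np.cos(A),47+Rr*np.sin(A)])-(2-push)*t-10*np.array([np.cos(B),np.sin(B)])
    return (*C,b)
def status():
    s=env.state();R=Ro.from_quat(s["tcp_rot"]);F=Ro.from_euler("z",P[3])
    f=F.inv().apply(s["ee_pos"]-fp(P,(0,0,0)));z=F.inv().apply(R.apply([0,0,1]))
    print("t",round(s["t"],2),"file",f.round(1),"b",round(np.degrees(np.arctan2(z[1],-z[2])),1),"q",s["joint_positions"].round(2),"F",s["force"].round(1),"w",s["grip_width"])
E
python3 -c "
from plan import *
status();rows([(-200,190,0),(-200,190,55)])"
```

```text
t 0.8 file [-316.9  659.3  214.2] b 0.0 q [ 1.24  0.12  1.65 -0.    1.37 -0.08] F [ 0.7 -0.2 -0.3] w 95.40998146189465
{"wx": 0.0, "wy": -0.0, "wz": 1.275, "x": -504.0, "y": -744.7, "z": 24.2}
{"wx": -0.609, "wy": 0.822, "wz": 1.17, "x": -504.0, "y": -744.7, "z": 24.2}
```

>>> {"op": "arm_command", "data": {"steps": [{"wz":1.275,"x":-504,"y":-745,"z":24,"grip":1},{"wz":1.275,"x":-504,"y":-745,"z":24,"grip":1},{"wz":1.275,"x":-504,"y":-745,"z":24,"grip":1},{"wz":1.275,"x":-504,"y":-745,"z":24,"grip":1},{"wz":1.275,"x":-504,"y":-745,"z":24,"grip":1},{"wz":1.275,"x":-504,"y":-745,"z":24,"grip":1},{"wz":1.275,"x":-504,"y":-745,"z":24,"grip":1},{"wz":1.275,"x":-504,"y":-745,"z":24,"grip":1},{"wz":1.275,"x":-504,"y":-745,"z":24,"grip":1},{"wz":1.275,"x":-504,"y":-745,"z":24,"grip":1}]}}

```text
invalid input at $.steps[0]: expected keys wx, wy, wz, x, y, z, grip
```

```bash
python3 -c "
from plan import *
status();rows([(-200,190,0),(-200,190,55)])"
```

```text
t 0.8 file [-316.9  659.3  214.2] b 0.0 q [ 1.24  0.12  1.65 -0.    1.37 -0.08] F [ 0.7 -0.2 -0.3] w 95.40998146189465
{"wx": 0.0, "wy": -0.0, "wz": 1.275, "x": -504.0, "y": -744.7, "z": 24.2}
{"wx": -0.609, "wy": 0.822, "wz": 1.17, "x": -504.0, "y": -744.7, "z": 24.2}
```

>>> {"op": "arm_command", "data": {"steps": [{"wx":0,"wy":0,"wz":1.275,"x":-504,"y":-745,"z":24,"grip":1},{"wx":0,"wy":0,"wz":1.275,"x":-504,"y":-745,"z":24,"grip":1},{"wx":0,"wy":0,"wz":1.275,"x":-504,"y":-745,"z":24,"grip":1},{"wx":0,"wy":0,"wz":1.275,"x":-504,"y":-745,"z":24,"grip":1},{"wx":0,"wy":0,"wz":1.275,"x":-504,"y":-745,"z":24,"grip":1},{"wx":0,"wy":0,"wz":1.275,"x":-504,"y":-745,"z":24,"grip":1},{"wx":0,"wy":0,"wz":1.275,"x":-504,"y":-745,"z":24,"grip":1},{"wx":0,"wy":0,"wz":1.275,"x":-504,"y":-745,"z":24,"grip":1},{"wx":0,"wy":0,"wz":1.275,"x":-504,"y":-745,"z":24,"grip":1},{"wx":0,"wy":0,"wz":1.275,"x":-504,"y":-745,"z":24,"grip":1}]}}

```text
t: 1.8
ee_pos: [329.7, 158.4, 201.7]
tcp_rot: [0.69, 0.724, 0.001, 0.0]
force: [0.3, -0.4, 1.5]
grip_width: 20.6
gripper_force: 0.0
```

```bash
python3 -c "
from plan import *
status();rows([(-200,190,0),(-200,190,55)])"
```

```text
t 1.8 file [-169.6  179.9  201.2] b 0.0 q [ 0.3  -0.57  2.25 -0.    1.46  0.25] F [ 0.3 -0.4  1.5] w 20.62331885541724
{"wx": 0.002, "wy": -0.0, "wz": -0.0, "x": -379.9, "y": 117.8, "z": 11.3}
{"wx": 0.002, "wy": 0.959, "wz": 0.0, "x": -379.9, "y": 117.8, "z": 11.3}
```

>>> {"op": "arm_command", "data": {"steps": [{"wx":0,"wy":0,"wz":0,"x":-200,"y":60,"z":0,"grip":1},{"wx":0,"wy":0,"wz":0,"x":-200,"y":60,"z":0,"grip":1},{"wx":0,"wy":0,"wz":0,"x":-200,"y":60,"z":0,"grip":1},{"wx":0,"wy":0.96,"wz":0,"x":-380,"y":118,"z":11,"grip":1},{"wx":0,"wy":0.96,"wz":0,"x":-380,"y":118,"z":11,"grip":1},{"wx":0,"wy":0.96,"wz":0,"x":-380,"y":118,"z":11,"grip":1},{"wx":0,"wy":0.96,"wz":0,"x":-380,"y":118,"z":11,"grip":1},{"wx":0,"wy":0.96,"wz":0,"x":-380,"y":118,"z":11,"grip":1},{"wx":0,"wy":0.96,"wz":0,"x":-380,"y":118,"z":11,"grip":1},{"wx":0,"wy":0.96,"wz":0,"x":-380,"y":118,"z":11,"grip":1}]}}

```text
t: 2.8
ee_pos: [465.6, -217.2, 188.5]
tcp_rot: [0.613, 0.64, 0.321, -0.336]
force: [0.6, 0.2, -0.4]
grip_width: 0.5
gripper_force: 0.0
```

```bash
python3 -c "
from plan import *
status();rows([(-200,190,55),(-200,100,55),(-185,49,55),(-150,49,55),(-124,49,55)])"
```

```text
t 2.8 file [ -51.8 -201.7  188. ] b 55.3 q [-0.85  0.28  1.74  0.58  1.91 -0.93] F [ 0.6  0.2 -0.4] w 0.5273485931475186
{"wx": 0.003, "wy": -0.006, "wz": -0.004, "x": 2.6, "y": -0.2, "z": 0.3}
{"wx": 0.003, "wy": -0.006, "wz": -0.004, "x": -71.4, "y": -0.1, "z": 51.5}
{"wx": 0.003, "wy": -0.006, "wz": -0.004, "x": -104.8, "y": -0.1, "z": 92.8}
{"wx": 0.003, "wy": -0.006, "wz": -0.004, "x": -84.9, "y": -0.2, "z": 121.6}
{"wx": 0.003, "wy": -0.006, "wz": -0.004, "x": -70.1, "y": -0.4, "z": 143.0}
```

Reachable. Go under the tab, stopping just short of it.

>>> {"op": "arm_command", "data": {"steps": [{"wx":0,"wy":0,"wz":0,"x":-71,"y":0,"z":51,"grip":1},{"wx":0,"wy":0,"wz":0,"x":-71,"y":0,"z":51,"grip":1},{"wx":0,"wy":0,"wz":0,"x":-105,"y":0,"z":93,"grip":1},{"wx":0,"wy":0,"wz":0,"x":-105,"y":0,"z":93,"grip":1},{"wx":0,"wy":0,"wz":0,"x":-85,"y":0,"z":121,"grip":1},{"wx":0,"wy":0,"wz":0,"x":-85,"y":0,"z":121,"grip":1},{"wx":0,"wy":0,"wz":0,"x":-71,"y":0,"z":142,"grip":1},{"wx":0,"wy":0,"wz":0,"x":-71,"y":0,"z":142,"grip":1}]}}

```text
t: 3.6
ee_pos: [462.2, -137.7, 52.4]
tcp_rot: [0.611, 0.643, 0.318, -0.334]
force: [0.2, 0.8, -1.3]
grip_width: 0.3
gripper_force: 0.0
```

```bash
python3 - <<'E'
from plan import *
import cv2
status()
a=env.read_camera("scene")[200:400,260:500];cv2.imwrite("pics/s2.png",cv2.resize(a,None,fx=3,fy=3,interpolation=2))
for w in [(25,55),(35,55),(45,55),(55,55),(65,52),(75,47),(85,42),(95,36)]: rows([arc(*w)])
E
```

```text
t 3.6 file [ -51.4 -122.1   51.9] b 54.9 q [-0.76  0.36  1.91  0.6   1.66 -1.01] F [ 0.2  0.8 -1.3] w 0.32264469779293264
{"wx": -0.0, "wy": 0.002, "wz": 0.002, "x": 32.1, "y": -0.7, "z": -24.1}
{"wx": -0.0, "wy": 0.002, "wz": 0.002, "x": 54.6, "y": -0.6, "z": -26.5}
{"wx": -0.0, "wy": 0.002, "wz": 0.002, "x": 77.3, "y": -0.6, "z": -24.9}
{"wx": -0.0, "wy": 0.002, "wz": 0.002, "x": 99.2, "y": -0.6, "z": -19.4}
{"wx": -0.0, "wy": -0.051, "wz": 0.002, "x": 120.0, "y": -0.5, "z": -10.7}
{"wx": 0.0, "wy": -0.138, "wz": 0.002, "x": 138.8, "y": -0.5, "z": 1.1}
{"wx": 0.0, "wy": -0.225, "wz": 0.002, "x": 155.3, "y": -0.4, "z": 16.0}
{"wx": 0.0, "wy": -0.33, "wz": 0.002, "x": 168.9, "y": -0.4, "z": 33.4}
```

View pics/s2.png

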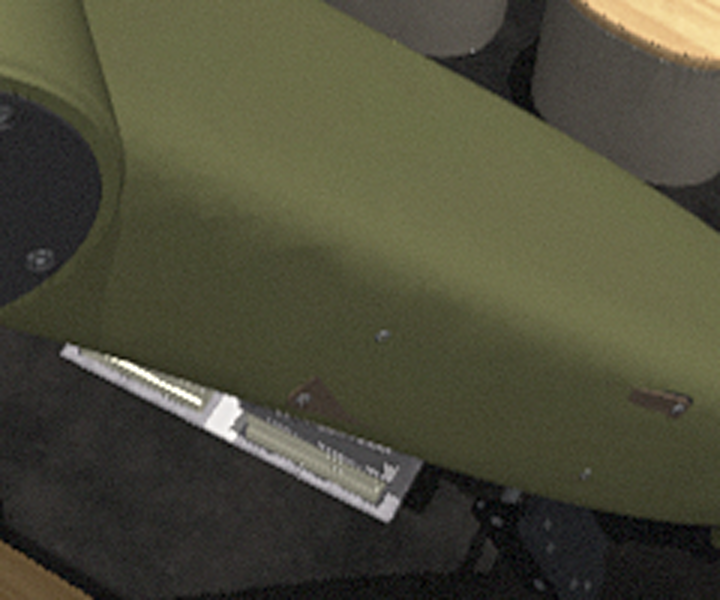

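The picture shows only the forearm covering the view, with the near file edge at about (390,515). The hand measures where I planned it and nothing is pressing. Start pushing up.

>>> {"op": "arm_command", "data": {"steps": [{"wx":0,"wy":0,"wz":0,"x":16,"y":0,"z":-12,"grip":1},{"wx":0,"wy":0,"wz":0,"x":32,"y":0,"z":-24,"grip":1},{"wx":0,"wy":0,"wz":0,"x":43,"y":0,"z":-25.5,"grip":1},{"wx":0,"wy":0,"wz":0,"x":54.5,"y":0,"z":-26.5,"grip":1},{"wx":0,"wy":0,"wz":0,"x":66,"y":0,"z":-26,"grip":1},{"wx":0,"wy":0,"wz":0,"x":77,"y":0,"z":-25,"grip":1},{"wx":0,"wy":0,"wz":0,"x":77,"y":0,"z":-25,"grip":1}]}}

```text
t: 4.35
ee_pos: [460.8, -113.8, 129.1]
tcp_rot: [0.611, 0.643, 0.319, -0.334]
force: [-0.2, -0.4, 0.4]
grip_width: 0.4
gripper_force: 0.0
```

```bash
python3 - <<'E'
from plan import *
import cv2
status()
a=env.read_camera("top")[180:360,280:520];cv2.imwrite("pics/t2.png",cv2.resize(a,None,fx=3,fy=3,interpolation=2))
for w in [(50,55),(55,55),(60,54),(65,52),(70,50),(75,47),(80,44),(85,42),(90,39),(95,36)]: rows([arc(*w)])
E
```

```text
t 4.35 file [-51.7 -98.2 128.6] b 55.0 q [-0.73  0.21  1.93  0.63  1.74 -0.92] F [-0.2 -0.4  0.4] w 0.3541334106116655
{"wx": -0.001, "wy": -0.0, "wz": 0.001, "x": 11.8, "y": -0.1, "z": 0.9}
{"wx": -0.001, "wy": -0.0, "wz": 0.001, "x": 22.7, "y": -0.1, "z": 4.2}
{"wx": -0.001, "wy": -0.018, "wz": 0.001, "x": 33.3, "y": -0.1, "z": 8.2}
{"wx": -0.001, "wy": -0.052, "wz": 0.001, "x": 43.4, "y": -0.0, "z": 12.9}
{"wx": -0.001, "wy": -0.087, "wz": 0.001, "x": 53.1, "y": -0.0, "z": 18.5}
{"wx": -0.001, "wy": -0.14, "wz": 0.001, "x": 62.3, "y": -0.0, "z": 24.8}
{"wx": -0.001, "wy": -0.192, "wz": 0.001, "x": 70.8, "y": -0.0, "z": 31.8}
{"wx": -0.001, "wy": -0.227, "wz": 0.001, "x": 78.7, "y": -0.0, "z": 39.7}
{"wx": -0.001, "wy": -0.279, "wz": 0.001, "x": 85.9, "y": 0.0, "z": 48.1}
{"wx": -0.001, "wy": -0.332, "wz": 0.001, "x": 92.2, "y": 0.0, "z": 57.0}
```

View pics/t2.png

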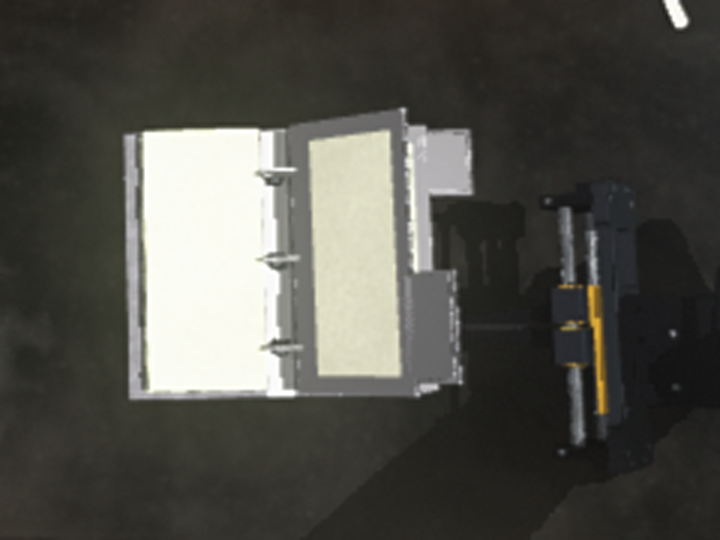

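The leaf has risen: its far corner is at (405,110) and its tab edge is at about x=458. The lower tab is still flat at (447,160), and the finger goes under the tab middle at (470,325). Continue past upright.

>>> {"op": "arm_command", "data": {"steps": [{"wx":0,"wy":0,"wz":0,"x":12,"y":0,"z":1,"grip":1},{"wx":0,"wy":0,"wz":0,"x":23,"y":0,"z":4,"grip":1},{"wx":0,"wy":-0.02,"wz":0,"x":33,"y":0,"z":8,"grip":1},{"wx":0,"wy":-0.05,"wz":0,"x":43.5,"y":0,"z":13,"grip":1},{"wx":0,"wy":-0.09,"wz":0,"x":53,"y":0,"z":18.5,"grip":1},{"wx":0,"wy":-0.14,"wz":0,"x":62.5,"y":0,"z":25,"grip":1},{"wx":0,"wy":-0.19,"wz":0,"x":71,"y":0,"z":32,"grip":1},{"wx":0,"wy":-0.23,"wz":0,"x":79,"y":0,"z":40,"grip":1},{"wx":0,"wy":-0.28,"wz":0,"x":86,"y":0,"z":48,"grip":1},{"wx":0,"wy":-0.33,"wz":0,"x":92,"y":0,"z":57,"grip":1}]}}

```text
t: 5.4
ee_pos: [455.8, -14.4, 171.5]
tcp_rot: [0.656, 0.689, 0.213, -0.223]
force: [0.2, 0.5, 1.3]
grip_width: 0.6
gripper_force: 0.3
```

```bash
python3 - <<'E'
from plan import *
import cv2
status()
a=env.read_camera("scene")[150:390,220:500];cv2.imwrite("pics/s3.png",cv2.resize(a,None,fx=2.4,fy=2.4,interpolation=2))
for w in [(100,33),(105,30),(110,27),(115,23),(120,20),(125,17),(130,14),(135,11),(140,8),(145,5)]: rows([arc(*w)])
E
```

```text
t 5.4 file [-51.9   1.3 171. ] b 36.0 q [-0.49 -0.13  2.07  0.53  1.55 -0.64] F [0.2 0.5 1.3] w 0.5683482686313426
{"wx": 0.001, "wy": -0.052, "wz": 0.003, "x": 6.3, "y": -0.2, "z": 7.1}
{"wx": 0.001, "wy": -0.104, "wz": 0.003, "x": 14.0, "y": -0.1, "z": 14.9}
{"wx": 0.001, "wy": -0.157, "wz": 0.003, "x": 21.0, "y": -0.1, "z": 23.4}
{"wx": 0.001, "wy": -0.226, "wz": 0.003, "x": 27.2, "y": -0.1, "z": 32.3}
{"wx": 0.001, "wy": -0.279, "wz": 0.003, "x": 32.6, "y": -0.1, "z": 41.9}
{"wx": 0.001, "wy": -0.331, "wz": 0.003, "x": 37.0, "y": -0.1, "z": 51.9}
{"wx": 0.001, "wy": -0.383, "wz": 0.003, "x": 40.6, "y": -0.1, "z": 62.2}
{"wx": 0.001, "wy": -0.436, "wz": 0.003, "x": 43.3, "y": -0.1, "z": 72.8}
{"wx": 0.001, "wy": -0.488, "wz": 0.003, "x": 45.0, "y": -0.1, "z": 83.6}
{"wx": 0.001, "wy": -0.541, "wz": 0.003, "x": 45.7, "y": -0.1, "z": 94.5}
```

View pics/s3.png

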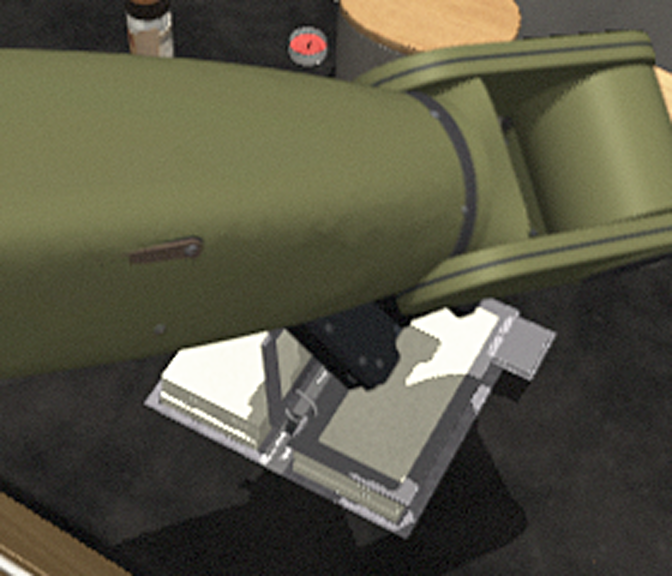

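The leaf stands about upright, with its near edge at (270,390), and the lower leaf is still flat with its tab at (525,345). Continue over.

>>> {"op": "arm_command", "data": {"steps": [{"wx":0,"wy":-0.05,"wz":0,"x":6.5,"y":0,"z":7,"grip":1},{"wx":0,"wy":-0.1,"wz":0,"x":14,"y":0,"z":15,"grip":1},{"wx":0,"wy":-0.16,"wz":0,"x":21,"y":0,"z":23.5,"grip":1},{"wx":0,"wy":-0.23,"wz":0,"x":27,"y":0,"z":32.5,"grip":1},{"wx":0,"wy":-0.28,"wz":0,"x":32.5,"y":0,"z":42,"grip":1},{"wx":0,"wy":-0.33,"wz":0,"x":37,"y":0,"z":52,"grip":1},{"wx":0,"wy":-0.38,"wz":0,"x":40.5,"y":0,"z":62,"grip":1},{"wx":0,"wy":-0.44,"wz":0,"x":43.5,"y":0,"z":73,"grip":1},{"wx":0,"wy":-0.49,"wz":0,"x":45,"y":0,"z":83.5,"grip":1},{"wx":0,"wy":-0.54,"wz":0,"x":45.5,"y":0,"z":94.5,"grip":1}]}}

```text
t: 6.45
ee_pos: [451.3, 77.8, 121.5]
tcp_rot: [0.689, 0.723, 0.031, -0.032]
force: [0.0, 1.2, 1.3]
grip_width: 0.1
gripper_force: 0.2
```

```bash
python3 - <<'E'
from plan import *
import cv2
status()
a=env.read_camera("top")[160:360,240:500];cv2.imwrite("pics/t3.png",cv2.resize(a,None,fx=2.5,fy=2.5,interpolation=2))
for w in [(150,3),(155,0),(160,0),(165,0),(170,0),(175,0),(180,0)]: rows([arc(*w)])
E
```

```text
t 6.45 file [-52.   93.6 121. ] b 5.1 q [-0.   -0.24  2.16  0.09  1.23 -0.08] F [0.  1.2 1.3] w 0.12301416721037625
{"wx": -0.003, "wy": -0.037, "wz": 0.001, "x": 6.0, "y": 1.2, "z": 6.7}
{"wx": -0.003, "wy": -0.089, "wz": 0.002, "x": 10.6, "y": 1.2, "z": 16.6}
{"wx": -0.003, "wy": -0.089, "wz": 0.002, "x": 14.1, "y": 1.2, "z": 27.4}
{"wx": -0.003, "wy": -0.089, "wz": 0.002, "x": 16.7, "y": 1.3, "z": 38.4}
{"wx": -0.003, "wy": -0.089, "wz": 0.002, "x": 18.4, "y": 1.3, "z": 49.6}
{"wx": -0.003, "wy": -0.089, "wz": 0.002, "x": 19.0, "y": 1.3, "z": 61.0}
{"wx": -0.003, "wy": -0.089, "wz": 0.002, "x": 18.7, "y": 1.3, "z": 72.3}
```

View pics/t3.png

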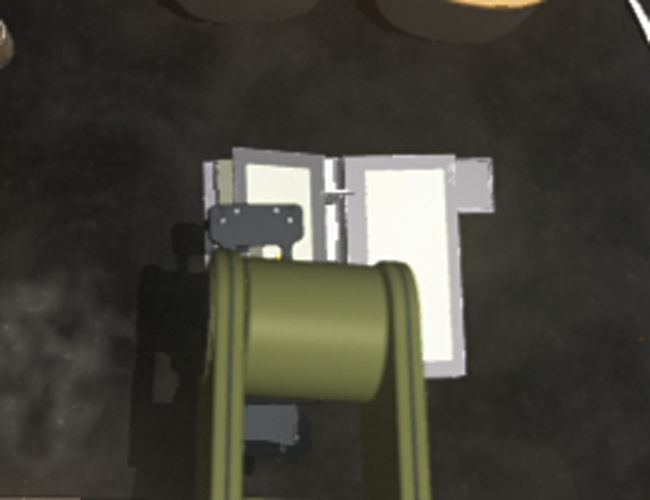

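The leaf is over on the left, with its far corner at (233,150), and the lower leaf is in place. Press it down.

>>> {"op": "arm_command", "data": {"steps": [{"wx":0,"wy":-0.04,"wz":0,"x":6,"y":0,"z":6.5,"grip":1},{"wx":0,"wy":-0.09,"wz":0,"x":10.5,"y":0,"z":16.5,"grip":1},{"wx":0,"wy":-0.09,"wz":0,"x":14,"y":0,"z":27.5,"grip":1},{"wx":0,"wy":-0.09,"wz":0,"x":16.5,"y":0,"z":38.5,"grip":1},{"wx":0,"wy":-0.09,"wz":0,"x":18.5,"y":0,"z":49.5,"grip":1},{"wx":0,"wy":-0.09,"wz":0,"x":19,"y":0,"z":61,"grip":1},{"wx":0,"wy":-0.09,"wz":0,"x":19,"y":0,"z":67,"grip":1},{"wx":0,"wy":-0.09,"wz":0,"x":19,"y":0,"z":71,"grip":1},{"wx":0,"wy":-0.09,"wz":0,"x":19,"y":0,"z":71,"grip":1}]}}

```text
t: 7.4
ee_pos: [450.0, 102.1, 51.6]
tcp_rot: [0.69, 0.724, -0.0, -0.0]
force: [1.2, -0.3, -0.1]
grip_width: 0.5
gripper_force: 0.0
```

```bash
python3 -c "
from plan import *
status();rows([arc(180,0)])"
```

```text
t 7.4 file [-52.1 117.9  51.1] b -0.0 q [ 0.11 -0.14  2.2   0.    1.08  0.06] F [ 1.2 -0.3 -0.1] w 0.5357596627873059
{"wx": -0.001, "wy": 0.0, "wz": -0.0, "x": 2.1, "y": 0.1, "z": 2.1}
```

>>> {"op": "arm_command", "data": {"steps": [{"wx":0,"wy":0,"wz":0,"x":0,"y":0,"z":1,"grip":1},{"wx":0,"wy":0,"wz":0,"x":0,"y":0,"z":2,"grip":1},{"wx":0,"wy":0,"wz":0,"x":0,"y":0,"z":3,"grip":1},{"wx":0,"wy":0,"wz":0,"x":0,"y":0,"z":3,"grip":1}]}}

```text
t: 7.8
ee_pos: [450.5, 102.3, 49.4]
tcp_rot: [0.69, 0.724, 0.0, 0.0]
force: [0.4, -0.5, -0.2]
grip_width: 0.6
gripper_force: 0.1
```

>>> {"op": "arm_command", "data": {"steps": [{"wx":0,"wy":0,"wz":0,"x":0,"y":0,"z":1,"grip":1},{"wx":0,"wy":0,"wz":0,"x":0,"y":0,"z":2,"grip":1},{"wx":0,"wy":0,"wz":0,"x":0,"y":0,"z":2,"grip":1}]}}

```text
t: 8.1
ee_pos: [450.7, 102.4, 49.0]
tcp_rot: [0.69, 0.724, -0.0, -0.0]
force: [-5.1, -0.2, 11.3]
grip_width: 0.1
gripper_force: 5.5
```

Firm contact (11 N) at z = 49.0 mm, which is the leaf's flat height. Lift off and clear.

>>> {"op": "arm_command", "data": {"steps": [{"wx":0,"wy":0,"wz":0,"x":0,"y":0,"z":-5,"grip":1},{"wx":0,"wy":0,"wz":0,"x":0,"y":0,"z":-50,"grip":1},{"wx":0,"wy":0,"wz":0,"x":0,"y":0,"z":-100,"grip":1},{"wx":0,"wy":0,"wz":0,"x":0,"y":0,"z":-150,"grip":1},{"wx":0,"wy":0,"wz":0,"x":-50,"y":-50,"z":-180,"grip":1},{"wx":0,"wy":0,"wz":0,"x":-60,"y":-100,"z":-200,"grip":1},{"wx":0,"wy":0,"wz":0,"x":-60,"y":-130,"z":-200,"grip":1},{"wx":0,"wy":0,"wz":0,"x":-60,"y":-130,"z":-200,"grip":1}]}}

```text
t: 8.9
ee_pos: [321.6, 35.5, 250.1]
tcp_rot: [0.69, 0.723, 0.003, 0.003]
force: [0.4, 0.1, 0.7]
grip_width: 0.3
gripper_force: 0.0
```

```bash
python3 - <<'E'
from plan import *
import cv2
status()
a=env.read_camera("top")[140:340,150:470];cv2.imwrite("pics/t4.png",cv2.resize(a,None,fx=2.5,fy=2.5,interpolation=2))
a=env.read_camera("scene")[120:400,120:480];cv2.imwrite("pics/s4.png",cv2.resize(a,None,fx=2.1,fy=2.1,interpolation=2))
for x,r in((99,112),(-14,145),(-90,145),(-99,112)):
  print([(proj("top",fp([507.7,-13.2,.5,.048],leaf(a,x,r,-2)))-[150,140])*2.5 for a in(3.14,3.0)])
E
```

```text
t 8.9 file [-183.6   57.6  249.6] b -0.1 q [-0.06 -0.72  2.25 -0.    1.6  -0.1 ] F [0.4 0.1 0.7] w 0.2828064605496571
[array([433.64413637, 207.09513854]), array([435.50282737, 204.57211965])]
[array([399.14938899, 334.02661765]), array([400.81864437, 333.22635446])]
[array([400.69505578, 420.78734242]), array([402.41033417, 421.72069338])]
[array([438.46713502, 430.39655413]), array([440.44365194, 431.26141691])]
```

View pics/t4.png

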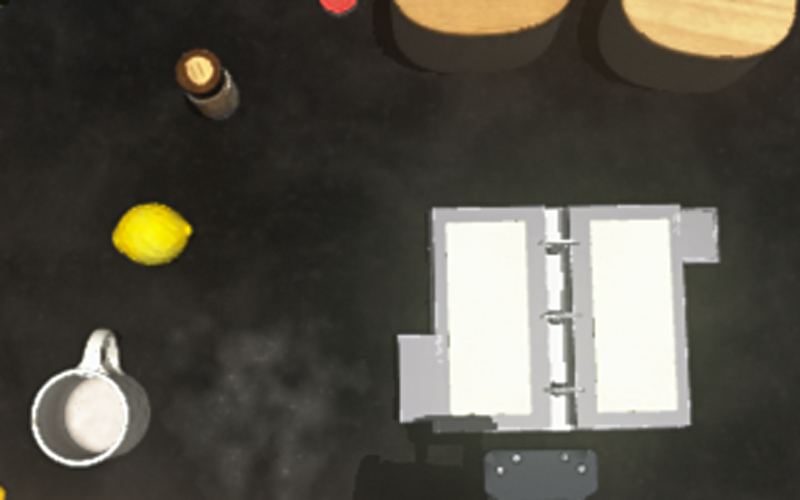

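View pics/s4.png

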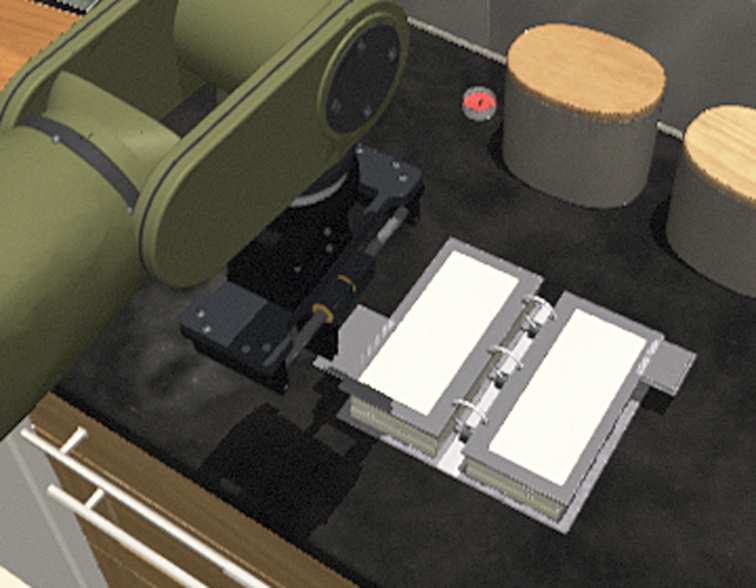

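The leaf lies flat on the left, with its tab at top crop (400,335)–(400,421), which matches the prediction for 3.14 rad. The lower leaf is flat, the lemon, mug and jar are unmoved, and the hand is clear.

```bash
python3 -c "
from station import env
print(env.sign_off())"
```

```text
the job is handed in; nothing more can be done
None
```

The top leaf was pushed over its rings and pressed flat on the other side. The last pictures show the lower leaf, lemon, mug and jar where they were and the hand clear; the job is handed in, but the sign-off returned no verdict.

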